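Knock a stuck saddle out of its flip-over mould

ROBOT

A 6-joint arm with a two-finger parallel gripper is mounted at the origin on the work surface; the furniture and walls round the work are solid. World frame = base frame: x ahead of the robot, y to its left, z up, the work surface at z = 0. Lengths are in m, angles in rad, forces in N, time in s.
With the tool pointing down it reaches from about 0.275 to 0.875 m from the base axis. Payload 12.5 kg.
Tool frame: the origin (TCP) lies midway between the tips of the shut fingers; the grasp point (between the pads) lies env.tcp_to_grasp behind it (env.tcp_to_grasp is the distance from the TCP to the grasp point, in m); z points along the fingers, y is the line along which they close (so a half turn about z gives the same grasp; the last joint's range is limited). The gripper opens to 85 mm and grips with 20 to 120 N. Pads are 22 mm wide; open, the fingers measure 114 mm over their backs; the gripper's body (76 mm by 85 mm) begins 54 mm behind the grasp point. The pads swing forward as they close: fully open they stand 13 mm farther back than shut.
Start: joints at [-1.314, 0.351, 1.652, -0, 1.139, -0.085], TCP at [0.184, -0.518, 0.231] pointing down, gripper open.
Joint ranges: [-2.75, 2.75], [-0.79, 2.1], [0.01, 2.65], [-1.57, 4.71], [0.07, 3.14], [-2.87, 2.87]. Speed limits (rad/s): [2.22, 2.22, 2.79, 3.14, 3.14, 3.14].

INTERFACE

Orientations are given as a unit quaternion [x, y, z, w].
In Python, from station import readout, optics, order, env gives the robot as it stands.
- The arm moves only by the tool play_rows, never from a script. Its argument "series" is a list that holds one entry, the list of rows, each a list of 7 numbers: the shift along the tool's x, y, z as a fraction of full scale, then the turn, a rotation vector about the tool's x, y, z as a fraction of full scale, then the opening, from -1 (shut) to 1 (fully open). A call has 1 to 10 rows; each row shifts and turns the commanded pose from where the row before left it, along the tool's axes as they then stand; what a row does not reach is not made up. Full scale, the value 1, is 0.025 m for a shift and 6 degrees for a turn. A row lasts 1/12 s, in which the tool goes at most 41.7 mm and 7.16 degrees, less where a joint would pass 70% of its speed; a pose out of reach is approached as far as the arm can. A call with a number of a shift or a turn outside -1 to 1 is refused whole. A call with a gripper value outside its range is refused whole. The fingers move at their own pace and stop on an object; "force" is the grip in N (left out, the last holds). Time passes only in rows, so rows that do not move let the fingers close. It gives the time, the measured TCP pose, the force, the opening and the grip force at its end, in the units of the state.
- readout.get_state(): the state, without advancing time (a new reading comes with each control period).
- optics.capture(name): name is "side" or "top" or "wrist"; returns the picture (420x560x3 uint8, red, green, blue); there is no depth.
- optics.get_calibration(name): a dict with "vfov" (degrees; the focal length in pixels is half the picture's height over the tangent of half this angle, whatever the lens; pixels are square), "cx", "cy" (the principal point, pixels), "cam_to_world" (4x4, takes a point from camera to world coordinates); the wrist camera has in their place "T_tool_cam" (4x4, takes a point from camera to tool coordinates, whose origin is the TCP and whose axes are the flange's). Camera axes: x right, y down, z forward; pixel columns grow to the right and rows downward; lengths in m; the calibration is good to about 2 mm. A picture is of the moment at which its call begins: read the wrist's pose just before it. get_calibration takes no time and is no camera call.
- order.job_done(): hands the job in; it is judged then, once.
The state is a dict: "time": time; "joint_pos": joint angles; "joint_velocities": joint speeds; "joint_efforts": joint torques, N m; "tool_pos": TCP position; "eef_rot": TCP orientation; "contact_force": force on the tool from outside, world axes, zero at the start; "wrist_torque": the same for the moment, N m; "finger_gap": finger opening in m; "finger_force": force on a finger pad.
Only numpy, scipy, OpenCV 4.12 (cv2) and the standard library are available. Lean on these libraries where they do the work, as an engineer would, in place of code of your own. Each camera call takes 0.05 s, during which the arm holds its last target. There are 200 camera calls.

TASK

Take the finished black saddle out of the tray of the demoulding stand and stand it upright on the grey board without shifting the tub there. Then swing the mould over by its bar handle and lower it gently onto its stops above the tray, and rap it there (lift the handle a few centimetres and let it drop) until the saddle stuck in it falls out into the tray. Leave that saddle in the tray, swing the empty mould gently back to where it was, mouth up, and leave the tub, pine block, pliers, tape dispenser and carton alone.

Things in the scene. Friction and masses are not known exactly. Their poses are not given: they have to be found in the camera images.
- stand: Fixed demoulding stand: plywood base 150 x 330 x 6 mm; origin at the centre of its underside, z up, x along the hinge axis, y from the tray towards the mould's home side. Posts 110 mm high, 12 x 26 mm, at x = +-84 mm, y = 0 carry the hinge. Thin rubber-capped stops 95 mm high stand at x = +-58 mm, at y = -139 and +110 mm.
- tray_centre (a point): Centre of the floor of the stand's open sheet-aluminium tray, at (0, -58, 9) mm in the stand's frame, same axes. Inside the tray measures 136 x 137 mm (x, y); its rim is 20 mm above the table.
- stand_hinge (a point): Middle of the hinge axis, at (0, 0, 100) mm in the frame of the stand; the axis runs along the stand's x.
- mould (a joint): Swing of the mould about the hinge, rad: 0 = home, resting mouth up on the stand's +y side (the start); 3.14 = turned over, resting mouth down on its stops above the tray. It swings freely (0.45 kg, about 2 N at the handle) and falls to one side or the other when let go.
- mould_handle (a point): Middle of the mould's handle: a round steel bar 14 mm thick, 116 mm long between two side rods, parallel to the hinge and 145 mm from it; 100 mm above the table at home and turned over, with 50 mm free between bar and block. The bar can turn between the fingers, so the tool may stay upright as the handle follows its arc about the hinge. Axes turn with the mould.
- mould_cavity (a point): Centre of the mould's pocket, 61 mm from the hinge; turns with the mould. The mould is an aluminium block 105 x 53 x 48 mm; mouth up at home it stands from 66 to 114 mm above the table, turned over from 86 to 134 mm. Two sprung catches along its long sides stand 10 mm proud of the mouth and hold the part in by the edges of its base.
- stuck_centre (a point): Centre of the stuck saddle: as the finished one, base up in the pocket, long side parallel to the hinge. Two sprung catches hold it against its weight and a gentle lowering (handle under 0.15 m/s); it drops when the mould strikes its stops harder, as when the handle is let go 50 mm above its resting height, maybe only after two or three such raps.
- done_centre (a point): Centre of the finished saddle: black moulded half-round block with a V notch, 40 x 90 x 40 mm, 0.11 kg; x across its flat faces (grasp there), y along it, z up from flat base to notch, notch 13 mm deep at the middle; the centre is 20 mm above the base. It stands base down in the tray at the start.
- board: Fixed grey board 190 x 260 x 14 mm (x by y), origin at the centre of its underside, top 14 mm above the table.
- tub: Loose white plastic tub of rivets, 87 mm across, 57 mm high, standing on the grey board; origin at the centre of its underside. Leave alone.
- spacer: Loose pine spacer block, 45 x 110 x 40 mm, long along y, origin at the centre of its underside. Leave alone.
- pliers_1: Loose pliers lying flat, 56 x 165 x 12 mm, long along y, origin at the centre of the underside. Leave alone.
- dispenser: Loose black desk tape dispenser, 62 x 166 x 71 mm, long along y, origin at the centre of the underside. Leave alone.
- carton: Loose small carton, 72 x 104 x 52 mm, origin at the centre of the underside. Leave alone.

How it is judged:
By the outcome, as a careful person would: the job done as asked, in the order asked, and still so for the second after the job is handed in, with the robot touching nothing.
It also fails if it takes over 72 s, if anything falls off the work surface, if the arm or the gripper's body presses on something with over 40 N, if the wrist force passes 120 N, or if a joint passes its speed limit or range.

## Working session

There is one attempt and no reset: what is moved stays moved. The work goes in short steps, Python scripts to look and compute and a tool call to move; the robot and the scene stay as the last step left them, time stands still between calls to the robot, and variables do not carry over. Pictures are saved under pics/ and viewed, at most 10 in all, crops included, and the job is handed in when it is done.

Besides the shell and the picture viewer there is one more tool, called after ">>>" by a JSON object that holds its "name" and its "arguments", one argument or row to a line. play_rows: Moves the arm, as the interface text tells. Shift numbers are shares of 0.025 m and turn numbers shares of 6 degrees, none past 1 either way. Its arguments: {"type":"object","properties":{"series":{"type":"array","items":{"type":"array","items":{"type":"array","items":{"type":"number","minimum":-1,"maximum":1}}}},"force":{"type":"number"}},"required":["series"]}

```bash
mkdir -p pics; ls; python3 - <<'E'
from station import readout, optics, order, env
import cv2
s=readout.get_state();print({k:s[k] for k in('time','tool_pos','eef_rot','finger_gap','contact_force')},env.tcp_to_grasp)
for n in('side','top','wrist'):
    im=optics.capture(n);cv2.imwrite(f'pics/{n}0.png',im[:,:,::-1]);print(n,optics.get_calibration(n))
E
```

```text
pics
{'time': 0.0, 'tool_pos': array([ 0.18427492, -0.51786424,  0.23073497]), 'eef_rot': array([ 9.85431149e-01,  1.70073795e-01, -7.31536962e-05, -5.91721646e-04]), 'finger_gap': 0.08555547307526618, 'contact_force': array([-0.53968374,  0.24532034,  0.89287367])} 0.0187
side {'vfov': 57.78050880175087, 'cx': 277.8297027359606, 'cy': 211.81684875683368, 'cam_to_world': array([[-0.89441573, -0.28706966,  0.34294535,  0.08686071],
       [-0.44705763,  0.59555924, -0.66741941,  0.89040478],
       [-0.01264841, -0.75026676, -0.66101423,  0.884476  ],
       [ 0.        ,  0.        ,  0.        ,  1.        ]])}
top {'vfov': 48.23324363211486, 'cx': 282.9821289104561, 'cy': 214.7107364010896, 'cam_to_world': array([[ 0.02502558, -0.99577244,  0.08837964,  0.3364536 ],
       [-0.999643  , -0.02409884,  0.01153759,  0.08785202],
       [-0.00935897, -0.08863682, -0.99602004,  1.70308157],
       [ 0.        ,  0.        ,  0.        ,  1.        ]])}
wrist {'vfov': 61.77379939851476, 'cx': 287.6955663467271, 'cy': 214.60511560083492, 'T_tool_cam': array([[ 4.06399121e-04, -9.55639349e-01, -2.94539079e-01,
         7.49587997e-02],
       [ 9.99998730e-01,  8.42268395e-04, -1.35298249e-03,
        -4.90503565e-04],
       [ 1.54104426e-03, -2.94538155e-01,  9.55638478e-01,
        -1.43175357e-01],
       [ 0.00000000e+00,  0.00000000e+00,  0.00000000e+00,
         1.00000000e+00]])}
```

View pics/top0.png

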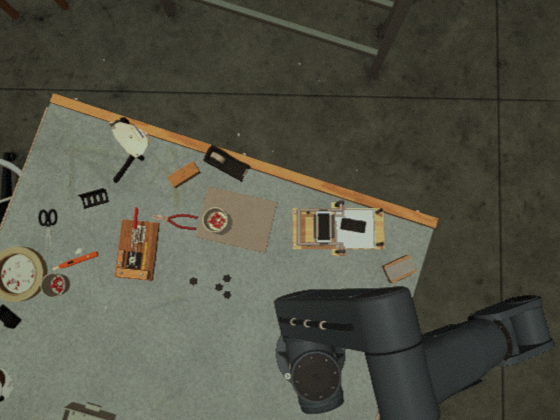

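View pics/side0.png

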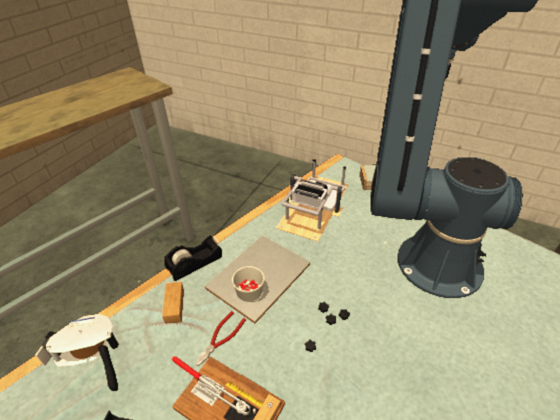

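The top view shows the stand at about (338,228), with the tray on the right (black saddle at (353,226)) and the mould on the left. The board is at about (237,218) and the tub at (216,221). The side view matches. Next I'll measure the rough positions and zoom in.

```bash
cat > h.py <<'E'
import numpy as np, cv2
from scipy.spatial.transform import Rotation as R
from station import readout, optics, env
def cam(n,s=None):
    c=optics.get_calibration(n); f=210/np.tan(np.radians(c['vfov']/2))
    if n=='wrist':
        s=s or readout.get_state(); T=np.eye(4);T[:3,:3]=R.from_quat(s['eef_rot']).as_matrix();T[:3,3]=s['tool_pos']
        T=T@c['T_tool_cam']
    else: T=c['cam_to_world']
    return f,c['cx'],c['cy'],T
def ray(C,u,v,z):
    f,cx,cy,T=C; d=T[:3,:3]@np.array([(u-cx)/f,(v-cy)/f,1]); o=T[:3,3]
    return o+d*(z-o[2])/d[2]
def proj(C,p):
    f,cx,cy,T=C; q=T[:3,:3].T@(np.array(p)-T[:3,3]); return q[0]/q[2]*f+cx,q[1]/q[2]*f+cy
def rel(p,s=None):  # world shift -> tool axes, in shares
    s=s or readout.get_state(); return R.from_quat(s['eef_rot']).as_matrix().T@(np.array(p)-s['tool_pos'])/0.025
E
python3 - <<'E'
from h import *
C=cam('top')
im=cv2.imread('pics/top0.png')
for n,u,v,z in [('saddle',353,226,.049),('tub',216,221,.057),('board',237,218,.014),('standL',292,228,.006),('standR',383,228,.006),('bar',303,229,.1)]: print(n,ray(C,u,v,z).round(3))
cv2.imwrite('pics/t1.png',cv2.resize(im[170:270,180:400],None,fx=3.6,fy=3.6,interpolation=cv2.INTER_CUBIC))
E
```

```text
saddle [ 0.449 -0.141  0.049]
tub [0.455 0.342 0.057]
board [0.47  0.273 0.014]
standL [0.44  0.074 0.006]
standR [ 0.448 -0.255  0.006]
bar [0.431 0.037 0.1  ]
```

View pics/t1.png

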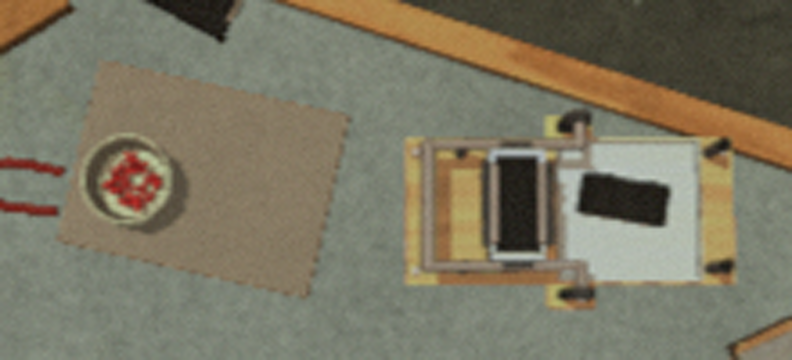

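The zoom shows the stand's base spanning crop (406–735, 137–284). The saddle is at (624,200), tilted about 8°. The board is free to the right of the tub. I'll go closer now.

>>> {"name": "play_rows", "arguments": {
  "series": [
    [[1,-0.77,-0.32,0,0,0,1],[1,-0.77,-0.32,0,0,0,1],[1,-0.77,-0.32,0,0,0,1],[1,-0.77,-0.32,0,0,0,1],[1,-0.77,-0.32,0,0,0,1],[1,-0.77,-0.32,0,0,0,1],[1,-0.77,-0.32,0,0,0,1],[1,-0.77,-0.32,0,0,0,1]]
  ]
}}

```text
time: 0.82
tool_pos: [0.3216, -0.3046, 0.2956]
eef_rot: [0.985, 0.17, -0.0, -0.0]
contact_force: [-0.1, -0.3, -0.6]
finger_gap: 0.0852
finger_force: 0.0
```

>>> {"name": "play_rows", "arguments": {
  "series": [
    [[1,-0.77,-0.32,0,0,0,1],[1,-0.77,-0.32,0,0,0,1],[1,-0.77,-0.32,0,0,0,1],[1,-0.77,-0.32,0,0,0,1],[1,-0.77,-0.32,0,0,0,1],[0.5,-0.38,-0.3,0,0,0,1],[0.2,-0.15,0,0,0,0,1],[0,0,0,0,0,0,1],[0,0,0,0,0,0,1],[0,0,0,0,0,0,1]]
  ]
}}

```text
time: 1.65
tool_pos: [0.4181, -0.1559, 0.3422]
eef_rot: [0.986, 0.17, -0.0, -0.0]
contact_force: [-0.4, 0.1, -0.2]
finger_gap: 0.0853
finger_force: 0.0
```

```bash
python3 - <<'E'
from h import *
s=readout.get_state();print(s['tool_pos'],s['eef_rot'],s['joint_pos'])
cv2.imwrite('pics/w1.png',optics.capture('wrist')[:,:,::-1])
np.save('w1.npy',np.r_[s['tool_pos'],s['eef_rot']])
E
```

```text
[ 0.41809338 -0.15586914  0.34217839] [ 9.85515663e-01  1.69583541e-01 -4.99071608e-04 -2.27819800e-04] [-4.61118708e-01  5.47324418e-02  1.74308037e+00 -2.27298539e-04
  1.34485447e+00  7.68914458e-01]
```

View pics/w1.png

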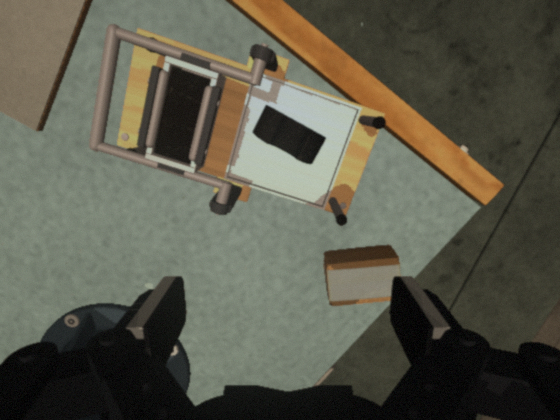

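The wrist view shows the handle bar from (113,27) to (96,147). The stop tops are at (379,122) and (342,219), the post and hinge caps at (263,55) and (222,198), and the saddle at (289,135).

```bash
python3 - <<'E'
from h import *
a=np.load('w1.npy');s=dict(tool_pos=a[:3],eef_rot=a[3:]);C=cam('wrist',s)
im=cv2.imread('pics/w1.png')
P={n:ray(C,u,v,z) for n,u,v,z in [('barA',113,27,.1),('barB',96,147,.1),('stop1',379,122,.095),('stop2',342,219,.095),('postA',263,52,.11),('postB',222,198,.11),('cavTL',165,63,.114),('rimA',358,108,.02),('rimB',327,208,.02)]}
for n,p in P.items(): print(n,p.round(4))
for a_,b in(('barA','barB'),('stop1','stop2'),('postA','postB'),('rimA','rimB')):
    d=P[a_]-P[b];print(a_,((P[a_]+P[b])/2).round(4),'len',np.linalg.norm(d).round(4),'ang',np.degrees(np.arctan2(d[1],d[0])).round(1))
m=(im.max(2)<50).astype(np.uint8);m[:,:240]=0;m[:,340:]=0;m[:95]=0;m[180:]=0
k,_=cv2.findContours(m,0,2);c=max(k,key=cv2.contourArea);q=cv2.boxPoints(cv2.minAreaRect(c));print(q)
for z in(.03,.046):
    w=np.array([ray(C,u,v,z) for u,v in q]);print(z,w.mean(0),[ (np.linalg.norm(e),np.degrees(np.arctan2(e[1],e[0]))) for e in(w[1]-w[0],w[2]-w[1])])
E
```

```text
barA [0.501  0.0578 0.1   ]
barB [0.3788 0.0523 0.1   ]
stop1 [ 0.5059 -0.2276  0.095 ]
stop2 [ 0.3909 -0.2315  0.095 ]
postA [ 0.528  -0.0899  0.11  ]
postB [ 0.3729 -0.0938  0.11  ]
cavTL [ 0.4862 -0.0032  0.114 ]
rimA [ 0.516  -0.2142  0.02  ]
rimB [ 0.38   -0.2255  0.02  ]
barA [0.4399 0.055  0.1   ] len 0.1223 ang 2.6
stop1 [ 0.4484 -0.2296  0.095 ] len 0.115 ang 2.0
postA [ 0.4504 -0.0918  0.11  ] len 0.1552 ang 1.4
rimA [ 0.448  -0.2198  0.02  ] len 0.1365 ang 4.7
[[251.17853  132.94818 ]
 [266.3167   105.424194]
 [324.85797  137.62189 ]
 [309.7198   165.14587 ]]
0.03 [ 0.45484121 -0.142217    0.03      ] [(np.float64(0.038721444919716165), np.float64(-11.161921483398677)), (np.float64(0.08342792508687412), np.float64(-98.37908545490609))]
0.046 [ 0.45603207 -0.14180145  0.046     ] [(np.float64(0.037360667376388615), np.float64(-11.161921483398663)), (np.float64(0.0804960394823981), np.float64(-98.37908545490606))]
```

>>> {"name": "play_rows", "arguments": {
  "series": [
    [[0,0,0,0,0,-1,0.4],[0,0,0,0,0,-1,0.4],[0,0,0,0,0,-1,0.4],[0,0,0,0,0,-1,0.4],[0,0,0,0,0,-1,0.4],[0,0,0,0,0,-1,0.4],[0,0,0,0,0,-1,0.4],[0,0,0,0,0,-1,0.4],[0,0,0,0,0,-1,0.4],[0,0,0,0,0,-0.25,0.4]]
  ]
}}

```text
time: 2.53
tool_pos: [0.4182, -0.1559, 0.3425]
eef_rot: [0.791, 0.611, -0.0, -0.0]
contact_force: [-1.0, 0.2, 0.3]
finger_gap: 0.0596
finger_force: 0.0
```

>>> {"name": "play_rows", "arguments": {
  "series": [
    [[0.1,0.3,1,0,0,-1,0.4],[0.1,0.3,1,0,0,0,0.4],[0.1,0.3,1,0,0,0,0.4],[0.1,0.3,1,0,0,0,0.4],[0.1,0.17,1,0,0,0,0.4],[0,0,0,0,0,0,0.4],[0,0,0,0,0,0,0.4]]
  ]
}}

```text
time: 3.12
tool_pos: [0.4539, -0.1493, 0.2174]
eef_rot: [0.76, 0.65, -0.001, -0.001]
contact_force: [-0.1, -0.3, -0.0]
finger_gap: 0.0599
finger_force: 0.0
```

```bash
python3 - <<'E'
from h import *
s=readout.get_state();print(s['tool_pos'],s['eef_rot'],s['joint_pos'],s['finger_gap'],rel([.454,-.148,.014],s))
print(R.from_quat(s['eef_rot']).as_matrix().round(3))
im=optics.capture('wrist')[:,:,::-1].copy();cv2.imwrite('pics/w2.png',im)
C=cam('wrist',s)
for p in([.454,-.148,.04],[.444,-.09,.1]):print(proj(C,p))
E
```

```text
[ 0.4538877  -0.14929689  0.21735683] [ 7.60149262e-01  6.49747233e-01 -5.97911569e-04 -1.12920747e-03] [-4.15199622e-01  2.37356393e-01  1.84575224e+00 -1.13043281e-04
  1.06103759e+00 -2.58853136e-01] 0.0598554543989736 [0.04740026 0.01664718 8.13428461]
[[ 0.156  0.988 -0.002]
 [ 0.988 -0.156  0.001]
 [ 0.001 -0.002 -1.   ]]
(np.float64(288.7642992401221), np.float64(190.06514949463224))
(np.float64(262.73702984008435), np.float64(133.63756702988704))
```

View pics/w2.png

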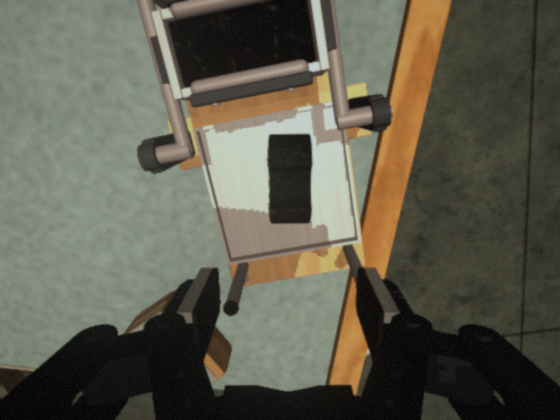

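The saddle is centred at (290,178) and square to the fingers, and the target projects to (289,190). I'll descend and grip.

>>> {"name": "play_rows", "arguments": {
  "series": [
    [[0,0,1,0,0,0,0.4],[0,0,1,0,0,0,0.4],[0,0,1,0,0,0,0.4],[0,0,1,0,0,0,0.4],[0,0,1,0,0,0,0.4],[0,0,1,0,0,0,0.4],[0,0,1,0,0,0,0.4],[0,0,0.6,0,0,0,0.4],[0,0,0.4,0,0,0,0.4],[0,0,0,0,0,0,0.4]]
  ]
}}

```text
time: 4.0
tool_pos: [0.4546, -0.1493, 0.0176]
eef_rot: [0.76, 0.65, -0.0, -0.0]
contact_force: [-0.5, -0.8, 0.6]
finger_gap: 0.0597
finger_force: 0.0
```

>>> {"name": "play_rows", "arguments": {
  "series": [
    [[0,0,0,0,0,0,0.1],[0,0,0,0,0,0,-0.1],[0,0,0,0,0,0,-0.3],[0,0,0,0,0,0,-1],[0,0,0,0,0,0,-1],[0,0,0,0,0,0,-1]]
  ],
  "force": 35
}}

```text
time: 4.5
tool_pos: [0.4556, -0.1494, 0.0194]
eef_rot: [0.76, 0.65, 0.001, 0.001]
contact_force: [-1.9, -1.2, 6.7]
finger_gap: 0.0391
finger_force: 35.3
```

>>> {"name": "play_rows", "arguments": {
  "series": [
    [[0,0,-0.4,0,0,0,-1],[0,0,-0.8,0,0,0,-1],[0,0,-1,0,0,0,-1],[0,0,-1,0,0,0,-1],[0,0,-1,0,0,0,-1],[0,0,-1,0,0,0,-1],[0,0,-1,0,0,0,-1],[0,0,-1,0,0,0,-1],[0,0,-1,0,0,0,-1],[0,0,0,0,0,0,-1]]
  ]
}}

```text
time: 5.33
tool_pos: [0.4562, -0.1495, 0.2283]
eef_rot: [0.76, 0.65, 0.002, 0.004]
contact_force: [0.3, 0.1, -0.7]
finger_gap: 0.0389
finger_force: 36.2
```

```bash
python3 - <<'E'
from h import *
s=readout.get_state();print(s['tool_pos'],s['finger_gap'],s['finger_force'])
C=cam('top');C2=cam('side')
im=cv2.imread('pics/top0.png')
f=lambda u,v:(180+u/3.6,170+v/3.6)
for n,(u,v) in dict(TL=(102,62),TR=(348,116),BR=(307,296),BL=(58,240)).items(): print(n,ray(C,*f(u,v),.014).round(4))
print('tub rim',ray(C,*f(127,182),.057).round(4))
# tub by red rivets/side view
print('tub side',ray(C2,249,277,.057).round(4))
for t in([.465,.205,.034],):print(rel(t,s))
E
```

```text
[ 0.4561631  -0.1494614   0.22833827] 0.038929997692946264 36.18786176739377
TL [0.5802 0.3816 0.014 ]
TR [0.5312 0.1314 0.014 ]
BR [0.3496 0.1676 0.014 ]
BL [0.3993 0.4186 0.014 ]
tub rim [0.4561 0.3449 0.057 ]
tub side [0.4662 0.3326 0.057 ]
[14.07726459 -1.90728676  7.73137891]
```

>>> {"name": "play_rows", "arguments": {
  "series": [
    [[0.5,-0.07,0,0,0,0,-1],[1,-0.14,0,0,0,0,-1],[1,-0.14,0,0,0,0,-1],[1,-0.14,0,0,0,0,-1],[1,-0.14,0,0,0,0,-1],[1,-0.14,0,0,0,0,-1],[1,-0.14,0,0,0,0,-1],[1,-0.14,0,0,0,0,-1],[1,-0.14,0,0,0,0,-1],[1,-0.14,0,0,0,0,-1]]
  ]
}}

```text
time: 6.17
tool_pos: [0.4573, 0.0927, 0.2222]
eef_rot: [0.76, 0.65, -0.001, -0.001]
contact_force: [1.2, 0.3, -1.1]
finger_gap: 0.0394
finger_force: 36.2
```

>>> {"name": "play_rows", "arguments": {
  "series": [
    [[1,-0.14,0,0,0,0,-1],[1,-0.14,0,0,0,0,-1],[1,-0.14,0,0,0,0,-1],[1,-0.14,0,0,0,0,-1],[0.5,-0.07,0.5,0,0,0,-1],[0,0,1,0,0,0,-1],[0,0,1,0,0,0,-1],[0,0,1,0,0,0,-1],[0,0,0.5,0,0,0,-1],[0,0,0,0,0,0,-1]]
  ]
}}

```text
time: 7.0
tool_pos: [0.4578, 0.2043, 0.1198]
eef_rot: [0.76, 0.65, -0.003, -0.001]
contact_force: [-1.1, -0.4, -1.1]
finger_gap: 0.0389
finger_force: 36.1
```

```bash
python3 - <<'E'
from h import *
s=readout.get_state();print(s['tool_pos'],s['eef_rot'],s['finger_gap'],s['finger_force'],rel([.462,.204,.0255],s))
print(R.from_quat(s['eef_rot']).as_matrix().round(3))
im=optics.capture('side')[:,:,::-1];im2=optics.capture('wrist')[:,:,::-1]
cv2.imwrite('pics/s2.png',np.hstack([cv2.resize(im[190:330,190:350],(460,402)),im2[0:402,110:450]]))
E
```

```text
[0.45782793 0.20426099 0.11976032] [ 0.75985032  0.65009041 -0.00290421 -0.00122784] 0.038916977048293985 36.11877867850126 [0.02613276 0.18775773 3.76935468]
[[ 0.155  0.988 -0.006]
 [ 0.988 -0.155 -0.002]
 [-0.003 -0.006 -1.   ]]
```

View pics/s2.png

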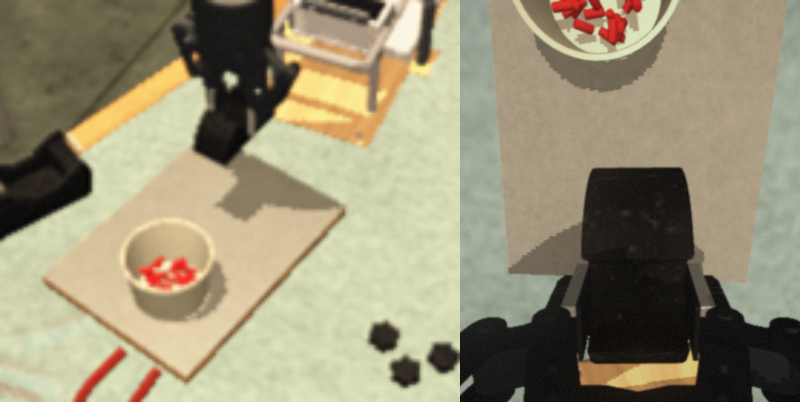

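The saddle is held level over the free end of the board, clear of the tub. I'll lower it.

>>> {"name": "play_rows", "arguments": {
  "series": [
    [[0,0.2,1,0,0,0,-1],[0,0,1,0,0,0,-1],[0,0,0.8,0,0,0,-1],[0,0,0.4,0,0,0,-1],[0,0,0.2,0,0,0,-1],[0,0,0.15,0,0,0,-1],[0,0,0.1,0,0,0,-1],[0,0,0,0,0,0,-1],[0,0,0,0,0,0,-1]]
  ]
}}

```text
time: 7.85
tool_pos: [0.4658, 0.2039, 0.0323]
eef_rot: [0.76, 0.65, 0.001, 0.0]
contact_force: [-0.1, 0.4, -0.7]
finger_gap: 0.039
finger_force: 36.1
```

>>> {"name": "play_rows", "arguments": {
  "series": [
    [[0,0,0.1,0,0,0,-1],[0,0,0.1,0,0,0,-1],[0,0,0.05,0,0,0,-1],[0,0,0,0,0,0,-1],[0,0,0,0,0,0,-1]]
  ]
}}

```text
time: 8.27
tool_pos: [0.4653, 0.2037, 0.0252]
eef_rot: [0.76, 0.65, -0.0, -0.0]
contact_force: [0.5, -0.1, -1.9]
finger_gap: 0.0391
finger_force: 36.1
```

>>> {"name": "play_rows", "arguments": {
  "series": [
    [[0,0,0.05,0,0,0,-1],[0,0,0,0,0,0,-1],[0,0,0,0,0,0,-1]]
  ]
}}

```text
time: 8.52
tool_pos: [0.4655, 0.2037, 0.0244]
eef_rot: [0.76, 0.65, 0.0, 0.0]
contact_force: [-2.1, -1.0, 4.5]
finger_gap: 0.0392
finger_force: 36.8
```

The saddle is down on the board. I'll release, rise, and turn for the handle.

>>> {"name": "play_rows", "arguments": {
  "series": [
    [[0,0,0,0,0,0,-0.05],[0,0,0,0,0,0,0.1],[0,0,0,0,0,0,0.4],[0,0,0,0,0,0,0.4],[0,0,-0.5,0,0,0,0.4],[0,0,-1,0,0,0,0.4],[0,0,-1,0,0,0,0.4],[0,0,-1,0,0,0,0.4],[0,0,-1,0,0,0.5,0.4],[0,0,-1,0,0,1,0.4]]
  ]
}}

```text
time: 9.35
tool_pos: [0.4652, 0.2037, 0.1628]
eef_rot: [0.809, 0.588, -0.0, -0.0]
contact_force: [-0.0, 0.3, -1.1]
finger_gap: 0.0595
finger_force: 0.0
```

>>> {"name": "play_rows", "arguments": {
  "series": [
    [[0,0,-1,0,0,1,0.4],[0,0,-1,0,0,1,0.4],[0,0,-1,0,0,1,0.4],[0,0,0,0,0,1,0.4],[0,0,0,0,0,1,0.4],[0,0,0,0,0,1,0],[0,0,0,0,0,1,0],[0,0,0,0,0,1,0],[0,0,0,0,0,1,0],[0,0,0,0,0,1,0]]
  ]
}}

```text
time: 10.18
tool_pos: [0.4653, 0.2037, 0.2365]
eef_rot: [0.995, 0.103, -0.0, 0.0]
contact_force: [0.2, -0.9, -1.0]
finger_gap: 0.0432
finger_force: 0.0
```

>>> {"name": "play_rows", "arguments": {
  "series": [
    [[-0.15,1,0,0,0,1,0],[-0.15,1,0,0,0,0.7,0],[-0.15,1,0,0,0,0,0],[-0.15,1,0,0,0,0,0],[-0.15,1,0,0,0,0,0],[0,0.7,0,0,0,0,0],[0,0,0,0,0,0,0],[0,0,0,0,0,0,0]]
  ]
}}

```text
time: 10.85
tool_pos: [0.4577, 0.06, 0.2366]
eef_rot: [1.0, 0.016, 0.0, -0.0]
contact_force: [0.5, -0.2, -0.2]
finger_gap: 0.0428
finger_force: 0.0
```

```bash
python3 - <<'E'
from h import *
s=readout.get_state();print(s['time'],s['tool_pos'],s['eef_rot'],s['joint_pos'],s['finger_gap'])
M=R.from_quat(s['eef_rot']).as_matrix();print(M.round(3),np.degrees(np.arctan2(M[1,0],M[0,0])))
np.save('w3.npy',np.r_[s['tool_pos'],s['eef_rot']])
im2=optics.capture('wrist')[:,:,::-1];im=optics.capture('side')[:,:,::-1]
cv2.imwrite('pics/w3.png',im2);cv2.imwrite('pics/s3.png',im)
a=im2.copy(); cv2.imwrite('pics/v3.png',np.hstack([a,cv2.resize(im[220:330,200:320],(240,220)).repeat(1,0) if 0 else cv2.copyMakeBorder(cv2.resize(im[220:330,200:320],(240,220)),0,200,0,0,cv2.BORDER_CONSTANT)]))
E
```

```text
10.85 [0.45769515 0.06000746 0.23657665] [ 9.99879072e-01  1.55510277e-02  3.98377607e-05 -7.06767759e-05] [2.93783976e-02 1.82666930e-01 1.86312677e+00 1.57702988e-04
 1.09571734e+00 1.56899929e+00] 0.042779109572361945
[[ 1.     0.031  0.   ]
 [ 0.031 -1.     0.   ]
 [ 0.    -0.    -1.   ]] 1.782088017476444
```

View pics/v3.png

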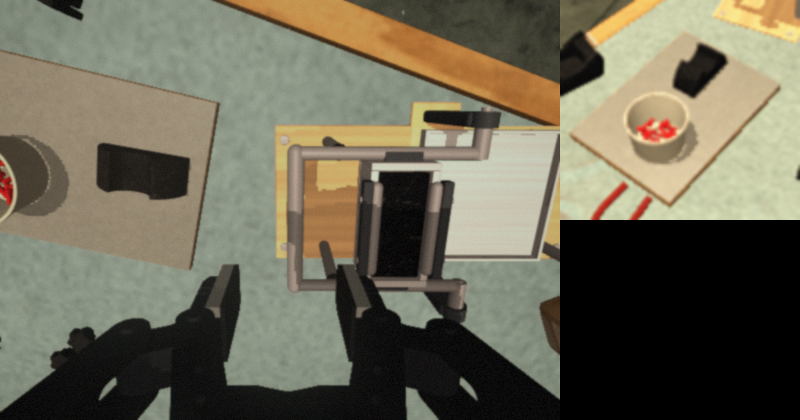

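The saddle stands on the board with the tub untouched. The handle bar runs vertically at column 296, rows 153–285, parallel to tool x.

```bash
python3 - <<'E'
from h import *
a=np.load('w3.npy');s=dict(tool_pos=a[:3],eef_rot=a[3:]);C=cam('wrist',s)
g=cv2.cvtColor(cv2.imread('pics/w3.png'),6)
for v in(185,220,250): print(v,g[v,282:312].tolist())
A,B=ray(C,295.5,153,.1),ray(C,295.5,285,.1);m=(A+B)/2;print(A,B,m)
print(rel([m[0],m[1],.082],s))
E
```

```text
185 [176, 173, 169, 172, 161, 130, 112, 123, 128, 137, 140, 150, 159, 162, 157, 147, 142, 134, 126, 113, 107, 99, 109, 122, 125, 124, 125, 126, 125, 125]
220 [177, 181, 181, 173, 142, 98, 79, 85, 89, 90, 93, 98, 103, 105, 102, 100, 92, 93, 90, 82, 85, 99, 123, 132, 131, 130, 132, 130, 128, 133]
250 [166, 167, 163, 158, 142, 117, 115, 123, 132, 137, 147, 147, 139, 117, 102, 99, 95, 91, 86, 81, 89, 111, 127, 134, 133, 135, 136, 133, 133, 135]
[0.49731764 0.05587937 0.1       ] [0.38090661 0.05144603 0.1       ] [0.43911213 0.0536627  0.1       ]
[-0.7513602   0.23141775  6.1829723 ]
```

>>> {"name": "play_rows", "arguments": {
  "series": [
    [[-0.4,0.2,1,0,0,0,0],[-0.35,0,1,0,0,0,0],[0,0,1,0,0,0,0],[0,0,1,0,0,0,0],[0,0,1,0,0,0,0],[0,0,0.7,0,0,0,0],[0,0,0.4,0,0,0,0],[0,0,0.1,0,0,0,0],[0,0,0,0,0,0,0]]
  ]
}}

```text
time: 11.7
tool_pos: [0.4391, 0.0553, 0.0814]
eef_rot: [1.0, 0.017, -0.0, -0.0]
contact_force: [0.4, -0.2, 0.5]
finger_gap: 0.0427
finger_force: 0.0
```

>>> {"name": "play_rows", "arguments": {
  "series": [
    [[0,0,0,0,0,0,-0.2],[0,0,0,0,0,0,-0.4],[0,0,0,0,0,0,-0.5],[0,0,0,0,0,0,-0.6],[0,0,0,0,0,0,-1],[0,0,0,0,0,0,-1],[0,0,0,0,0,0,-1]]
  ],
  "force": 40
}}

```text
time: 12.28
tool_pos: [0.4395, 0.0535, 0.0823]
eef_rot: [1.0, 0.017, 0.001, 0.001]
contact_force: [-1.9, -14.9, 8.0]
finger_gap: 0.0127
finger_force: 39.1
```

```bash
python3 - <<'E'
from h import *
s=readout.get_state();print(s['tool_pos'],s['eef_rot'],s['finger_gap'],s['finger_force'],s['contact_force'])
# arc steps: horizontal (+toward hinge, = tool y) and up (= -tool z), shares
th=np.radians(np.r_[0,2,5,10,16,23,30,37,44,51,58,65,72,79,86,93,100,107,114,121,128,135,142,149,155,160,164,168,171,174,176,178,180])
for a,b in zip(th,th[1:]): print(int(round(np.degrees(b))),((np.cos(a)-np.cos(b))*5.8).round(3),(-(np.sin(b)-np.sin(a))*5.8).round(3))
E
```

```text
[0.43954151 0.05345571 0.08227001] [9.99859927e-01 1.66979741e-02 5.16656795e-04 1.01854751e-03] 0.012683065455482787 39.133111238479614 [ -1.89212811 -14.85122431   8.03324824]
2 0.004 -0.202
5 0.019 -0.303
10 0.066 -0.502
16 0.137 -0.592
23 0.236 -0.668
30 0.316 -0.634
37 0.391 -0.591
44 0.46 -0.538
51 0.522 -0.478
58 0.577 -0.411
65 0.622 -0.338
72 0.659 -0.26
79 0.686 -0.177
86 0.702 -0.092
93 0.708 -0.006
100 0.704 0.08
107 0.689 0.165
114 0.663 0.248
121 0.628 0.327
128 0.584 0.401
135 0.53 0.469
142 0.469 0.53
149 0.401 0.584
155 0.285 0.536
160 0.194 0.467
164 0.125 0.385
168 0.098 0.393
171 0.055 0.299
174 0.04 0.301
176 0.018 0.202
178 0.011 0.202
180 0.004 0.202
```

>>> {"name": "play_rows", "arguments": {
  "series": [
    [[0,0.07,-0.04,0,0,0,-1],[0,0.004,-0.2,0,0,0,-1],[0,0.02,-0.3,0,0,0,-1],[0,0.066,-0.5,0,0,0,-1],[0,0.137,-0.592,0,0,0,-1],[0,0.236,-0.668,0,0,0,-1]]
  ]
}}

```text
time: 12.78
tool_pos: [0.4397, 0.0425, 0.1397]
eef_rot: [1.0, 0.016, 0.0, -0.001]
contact_force: [3.4, 3.6, -3.8]
finger_gap: 0.0123
finger_force: 39.0
```

Forces are small, so I'll continue over the top.

>>> {"name": "play_rows", "arguments": {
  "series": [
    [[0,0.316,-0.634,0,0,0,-1],[0,0.391,-0.591,0,0,0,-1],[0,0.46,-0.538,0,0,0,-1],[0,0.522,-0.478,0,0,0,-1],[0,0.577,-0.411,0,0,0,-1],[0,0.622,-0.338,0,0,0,-1],[0,0.659,-0.26,0,0,0,-1],[0,0.686,-0.177,0,0,0,-1],[0,0.702,-0.092,0,0,0,-1]]
  ]
}}

```text
time: 13.53
tool_pos: [0.4438, -0.082, 0.2287]
eef_rot: [1.0, 0.016, 0.001, -0.0]
contact_force: [4.0, 2.5, -4.0]
finger_gap: 0.0124
finger_force: 41.5
```

>>> {"name": "play_rows", "arguments": {
  "series": [
    [[0,0.708,-0.006,0,0,0,-1],[0,0.704,0.08,0,0,0,-1],[0,0.689,0.165,0,0,0,-1],[0,0.663,0.248,0,0,0,-1],[0,0.628,0.327,0,0,0,-1],[0,0.584,0.401,0,0,0,-1],[0,0.53,0.469,0,0,0,-1],[0,0.469,0.53,0,0,0,-1]]
  ]
}}

```text
time: 14.2
tool_pos: [0.4477, -0.2072, 0.1718]
eef_rot: [1.0, 0.016, 0.0, 0.0]
contact_force: [0.4, 1.9, 0.4]
finger_gap: 0.0121
finger_force: 41.4
```

>>> {"name": "play_rows", "arguments": {
  "series": [
    [[0,0.2,0.29,0,0,0,-1],[0,0.2,0.29,0,0,0,-1],[0,0.143,0.268,0,0,0,-1],[0,0.143,0.268,0,0,0,-1],[0,0.097,0.234,0,0,0,-1],[0,0.097,0.234,0,0,0,-1],[0,0.063,0.193,0,0,0,-1],[0,0.063,0.193,0,0,0,-1],[0,0.049,0.197,0,0,0,-1],[0,0.049,0.197,0,0,0,-1]]
  ]
}}

```text
time: 15.03
tool_pos: [0.4485, -0.2335, 0.112]
eef_rot: [1.0, 0.017, -0.0, -0.0]
contact_force: [-1.0, 2.1, -1.5]
finger_gap: 0.0123
finger_force: 43.2
```

>>> {"name": "play_rows", "arguments": {
  "series": [
    [[0,0.03,0.15,0,0,0,-1],[0,0.025,0.15,0,0,0,-1],[0,0.02,0.15,0,0,0,-1],[0,0.02,0.15,0,0,0,-1],[0,0.01,0.15,0,0,0,-1],[0,0,0.15,0,0,0,-1],[0,0,0.1,0,0,0,-1],[0,0,0.1,0,0,0,-1]]
  ]
}}

```text
time: 15.7
tool_pos: [0.4486, -0.2365, 0.0848]
eef_rot: [1.0, 0.016, -0.0, 0.0]
contact_force: [-3.2, 0.2, 0.3]
finger_gap: 0.0123
finger_force: 42.1
```

>>> {"name": "play_rows", "arguments": {
  "series": [
    [[0,0,0.06,0,0,0,-1],[0,0,0.06,0,0,0,-1],[0,0,0,0,0,0,-1],[0,0,0,0,0,0,-1]]
  ]
}}

```text
time: 16.03
tool_pos: [0.4487, -0.2366, 0.0833]
eef_rot: [1.0, 0.017, 0.0, 0.0]
contact_force: [-8.6, 3.7, 18.7]
finger_gap: 0.0124
finger_force: 44.2
```

The mould rests on its stops. First rap: lift 50 mm and release.

>>> {"name": "play_rows", "arguments": {
  "series": [
    [[0,0,-0.3,0,0,0,-1],[0,-0.03,-0.4,0,0,0,-1],[0,-0.06,-0.4,0,0,0,-1],[0,-0.1,-0.4,0,0,0,-1],[0,-0.12,-0.4,0,0,0,-1],[0,-0.05,-0.25,0,0,0,-1],[0,0,0,0,0,0,-1],[0,0,0,0,0,0,-1]]
  ]
}}

```text
time: 16.7
tool_pos: [0.4484, -0.2275, 0.1362]
eef_rot: [1.0, 0.017, 0.0, 0.0]
contact_force: [-3.2, -3.2, -2.8]
finger_gap: 0.0124
finger_force: 40.1
```

>>> {"name": "play_rows", "arguments": {
  "series": [
    [[0,0,0,0,0,0,0.1],[0,0,0,0,0,0,0.1],[0,0,0,0,0,0,0.1],[0,0,0,0,0,0,0.1],[0,0,0,0,0,0,0.1],[0,0,0,0,0,0,0.1]]
  ]
}}

```text
time: 17.2
tool_pos: [0.4485, -0.2274, 0.1358]
eef_rot: [1.0, 0.016, 0.0, -0.0]
contact_force: [-0.1, -0.1, 0.9]
finger_gap: 0.0472
finger_force: 0.0
```

```bash
python3 - <<'E'
from h import *
s=readout.get_state();print(s['time'],s['tool_pos'],s['eef_rot'],s['finger_gap'],s['contact_force'])
np.save('w4.npy',np.r_[s['tool_pos'],s['eef_rot']])
im2=optics.capture('wrist')[:,:,::-1];im=optics.capture('side')[:,:,::-1]
cv2.imwrite('pics/w4.png',im2);cv2.imwrite('pics/s4.png',im)
b=cv2.resize(im[150:250,265:365],(240,240));b0=cv2.resize(cv2.imread('pics/side0.png')[150:250,265:365],(240,240))
cv2.imwrite('pics/v4.png',np.hstack([im2,np.vstack([b,b0])[:420]]))
E
```

```text
17.2 [ 0.4484743  -0.22736773  0.13579434] [ 9.99864794e-01  1.64434362e-02  8.30180898e-05 -1.56058941e-05] 0.047193261886508936 [-0.07816874 -0.13673451  0.91950301]
```

View pics/v4.png

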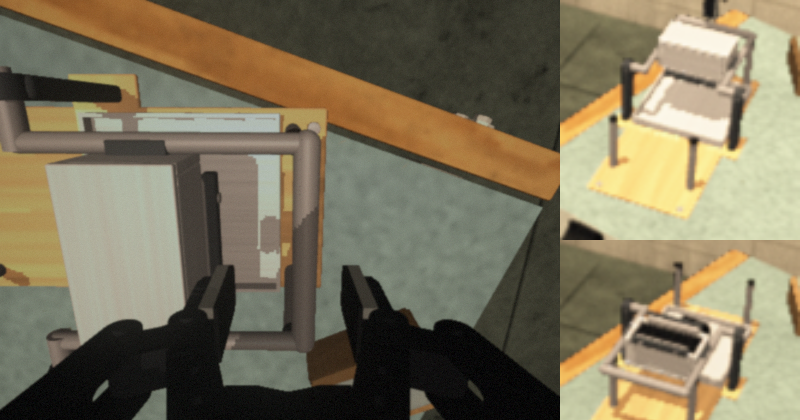

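The mould fell back onto its stops, with the bar at column 305. No saddle is visible in the tray strip. I'll check where it would show.

```bash
cat > chk.py <<'E'
from h import *
import sys
n=sys.argv[1]
a=np.load(f'w{n}.npy');s=dict(tool_pos=a[:3],eef_rot=a[3:]);W=cam('wrist',s);S=cam('side')
w=cv2.imread(f'pics/w{n}.png');sd=cv2.imread(f'pics/s{n}.png')
for x in(.42,.446,.475):
  for C,im,y in((W,w,-.171),(S,sd,-.131)):
    for z in(.012,.025,.04):
      u,v=proj(C,[x,y,z]);print(x,y,z,(int(u),int(v)),im[int(v),int(u)])
E
python3 chk.py 4
```

```text
0.42 -0.171 0.012 (218, 236) [31 35 35]
0.42 -0.171 0.025 (214, 242) [38 41 42]
0.42 -0.171 0.04 (210, 250) [36 38 43]
0.42 -0.131 0.012 (324, 198) [181 210 230]
0.42 -0.131 0.025 (325, 195) [156 181 203]
0.42 -0.131 0.04 (325, 192) [155 180 201]
0.446 -0.171 0.012 (217, 206) [30 33 34]
0.446 -0.171 0.025 (213, 210) [36 40 41]
0.446 -0.171 0.04 (209, 216) [43 43 45]
0.446 -0.131 0.012 (318, 196) [163 190 213]
0.446 -0.131 0.025 (318, 193) [159 185 205]
0.446 -0.131 0.04 (318, 190) [159 184 206]
0.475 -0.171 0.012 (216, 169) [111 123 139]
0.475 -0.171 0.025 (212, 172) [36 41 43]
0.475 -0.171 0.04 (208, 176) [40 42 47]
0.475 -0.131 0.012 (310, 194) [213 236 244]
0.475 -0.131 0.025 (310, 191) [160 187 208]
0.475 -0.131 0.04 (311, 187) [157 183 205]
```

```bash
python3 - <<'E'
from h import *
a=np.load('w4.npy');s=dict(tool_pos=a[:3],eef_rot=a[3:]);W=cam('wrist',s);S=cam('side')
for p in([.48,-.180,.086],[.48,-.180,.076],[.44,-.18,.086],[.44,-.18,.076]):print(p,np.round(proj(W,p)))
for p in([.446,-.122,.076],[.446,-.122,.086],[.446,-.131,.01],[.446,-.15,.05],[.446,-.15,.04],[.446,-.215,.01]):print(p,np.round(proj(S,p)))
g=cv2.imread('pics/s4.png').max(2);print(g[172:206:1,318].tolist())
w=cv2.imread('pics/w4.png').max(2)
for v in(165,185,205,225):print(v,w[v,180:250:2].tolist())
E
```

```text
[0.48, -0.18, 0.086] [206. 184.]
[0.48, -0.18, 0.076] [210. 181.]
[0.44, -0.18, 0.086] [209. 250.]
[0.44, -0.18, 0.076] [212. 244.]
[0.446, -0.122, 0.076] [318. 183.]
[0.446, -0.122, 0.086] [318. 181.]
[0.446, -0.131, 0.01] [318. 197.]
[0.446, -0.15, 0.05] [321. 185.]
[0.446, -0.15, 0.04] [321. 187.]
[0.446, -0.215, 0.01] [326. 184.]
[193, 191, 193, 196, 192, 193, 193, 195, 190, 137, 72, 75, 154, 198, 206, 205, 205, 207, 206, 205, 204, 205, 204, 202, 213, 247, 252, 252, 251, 251, 251, 252, 248, 213]
165 [67, 66, 69, 66, 65, 66, 72, 74, 70, 71, 108, 136, 138, 138, 141, 139, 139, 138, 139, 139, 140, 139, 140, 139, 141, 144, 143, 143, 141, 141, 144, 143, 142, 142, 143]
185 [68, 67, 63, 69, 68, 69, 70, 69, 70, 67, 68, 82, 68, 40, 44, 39, 43, 37, 34, 89, 132, 133, 135, 138, 137, 137, 137, 138, 135, 137, 141, 137, 140, 138, 138]
205 [82, 69, 70, 69, 68, 69, 70, 72, 66, 68, 70, 70, 77, 51, 47, 40, 42, 44, 35, 45, 119, 136, 132, 132, 133, 137, 137, 136, 135, 132, 131, 137, 135, 137, 133]
225 [76, 77, 67, 68, 68, 68, 67, 69, 69, 68, 67, 70, 71, 76, 47, 44, 42, 45, 39, 36, 79, 127, 131, 132, 133, 134, 132, 132, 136, 130, 135, 132, 133, 137, 135]
```

In the side view only rows 181–183 are dark, which is the catch, so the saddle hasn't fallen. Second rap.

>>> {"name": "play_rows", "arguments": {
  "series": [
    [[0,0.36,0.3,0,0,0,0.1],[0,0,0.6,0,0,0,0.1],[0,0,0.6,0,0,0,0.1],[0,0,0.5,0,0,0,0.1],[0,0,0.07,0,0,0,-0.3],[0,0,0,0,0,0,-0.5],[0,0,0,0,0,0,-1],[0,0,0,0,0,0,-1],[0,0,0,0,0,0,-1]]
  ]
}}

```text
time: 18.05
tool_pos: [0.4488, -0.2366, 0.0845]
eef_rot: [1.0, 0.016, 0.0, 0.0]
contact_force: [-0.8, -0.3, -2.4]
finger_gap: 0.0127
finger_force: 39.0
```

>>> {"name": "play_rows", "arguments": {
  "series": [
    [[0,0,-0.3,0,0,0,-1],[0,-0.03,-0.4,0,0,0,-1],[0,-0.06,-0.4,0,0,0,-1],[0,-0.1,-0.4,0,0,0,-1],[0,-0.12,-0.4,0,0,0,-1],[0,-0.08,-0.35,0,0,0,-1],[0,0,0,0,0,0,-1],[0,0,0,0,0,0,-1]]
  ]
}}

```text
time: 18.72
tool_pos: [0.4484, -0.2261, 0.1411]
eef_rot: [1.0, 0.017, 0.0, -0.0]
contact_force: [1.6, 0.9, -5.5]
finger_gap: 0.0125
finger_force: 39.4
```

>>> {"name": "play_rows", "arguments": {
  "series": [
    [[0,0,0,0,0,0,0.1],[0,0,0,0,0,0,0.1],[0,0,0,0,0,0,0.1],[0,0,0,0,0,0,0.1],[0,0,0,0,0,0,0.1],[0,0,0,0,0,0,0.1]]
  ]
}}

```text
time: 19.22
tool_pos: [0.4484, -0.2267, 0.1403]
eef_rot: [1.0, 0.016, 0.0, 0.0]
contact_force: [0.3, 0.2, 0.1]
finger_gap: 0.0468
finger_force: 0.0
```

```bash
cat > st.py <<'E'
from h import *
import sys
n=sys.argv[1]
s=readout.get_state();print(s['time'],s['tool_pos'],s['eef_rot'],s['finger_gap'],s['contact_force'])
im=optics.capture('side')[:,:,::-1];cv2.imwrite(f'pics/s{n}.png',im);g=im.max(2)
for u in(308,313,318,323,328):print(u,g[176:206,u].tolist())
E
python3 st.py 5
```

```text
19.2167 [ 0.44835814 -0.22670008  0.14032147] [9.99865503e-01 1.64004899e-02 1.47129774e-06 9.09544419e-06] 0.046768662610414936 [0.28768059 0.23917067 0.08001765]
308 [194, 208, 170, 98, 50, 33, 25, 19, 20, 16, 21, 21, 17, 18, 13, 48, 150, 209, 250, 253, 252, 252, 252, 251, 252, 252, 229, 192, 201, 247]
313 [193, 195, 199, 153, 101, 72, 49, 32, 23, 25, 25, 24, 24, 20, 18, 13, 15, 48, 154, 232, 252, 252, 252, 252, 252, 252, 252, 238, 202, 195]
318 [195, 193, 195, 193, 168, 122, 71, 50, 32, 21, 17, 19, 18, 15, 15, 15, 14, 14, 11, 49, 165, 251, 254, 252, 251, 251, 252, 252, 248, 213]
323 [194, 196, 192, 194, 197, 194, 139, 79, 57, 39, 23, 22, 19, 19, 16, 15, 15, 13, 22, 56, 115, 175, 248, 254, 252, 251, 251, 252, 252, 252]
328 [193, 196, 196, 191, 193, 196, 196, 140, 90, 70, 116, 184, 205, 203, 203, 204, 205, 205, 204, 202, 202, 201, 200, 212, 248, 252, 252, 252, 252, 252]
```

The second rap worked: rows 184–195 in the side view are now dark, so the saddle is in the tray. I'll regrip and swing the mould back.

>>> {"name": "play_rows", "arguments": {
  "series": [
    [[0,0.39,0.3,0,0,0,0.1],[0,0,0.6,0,0,0,0.1],[0,0,0.6,0,0,0,0.1],[0,0,0.5,0,0,0,0.1],[0,0,0.25,0,0,0,-0.3],[0,0,0,0,0,0,-0.5],[0,0,0,0,0,0,-1],[0,0,0,0,0,0,-1],[0,0,0,0,0,0,-1]]
  ]
}}

```text
time: 20.02
tool_pos: [0.4486, -0.2365, 0.0844]
eef_rot: [1.0, 0.016, -0.0, 0.0]
contact_force: [-3.0, -0.6, -2.9]
finger_gap: 0.0126
finger_force: 38.9
```

>>> {"name": "play_rows", "arguments": {
  "series": [
    [[0,-0.004,-0.2,0,0,0,-1],[0,-0.011,-0.2,0,0,0,-1],[0,-0.018,-0.202,0,0,0,-1],[0,-0.04,-0.301,0,0,0,-1],[0,-0.055,-0.299,0,0,0,-1],[0,-0.098,-0.393,0,0,0,-1],[0,-0.125,-0.385,0,0,0,-1],[0,-0.194,-0.467,0,0,0,-1],[0,-0.285,-0.536,0,0,0,-1],[0,-0.401,-0.584,0,0,0,-1]]
  ]
}}

```text
time: 20.85
tool_pos: [0.4479, -0.2073, 0.1753]
eef_rot: [1.0, 0.016, 0.001, 0.002]
contact_force: [-5.6, -11.1, 3.6]
finger_gap: 0.0126
finger_force: 39.0
```

>>> {"name": "play_rows", "arguments": {
  "series": [
    [[0,-0.469,-0.53,0,0,0,-1],[0,-0.53,-0.469,0,0,0,-1],[0,-0.584,-0.401,0,0,0,-1],[0,-0.628,-0.327,0,0,0,-1],[0,-0.663,-0.248,0,0,0,-1],[0,-0.689,-0.165,0,0,0,-1],[0,-0.704,-0.08,0,0,0,-1]]
  ]
}}

```text
time: 21.43
tool_pos: [0.4454, -0.0988, 0.2313]
eef_rot: [1.0, 0.016, 0.003, 0.001]
contact_force: [8.5, -1.8, -6.0]
finger_gap: 0.0117
finger_force: 41.9
```

>>> {"name": "play_rows", "arguments": {
  "series": [
    [[0,-0.708,0.006,0,0,0,-1],[0,-0.702,0.092,0,0,0,-1],[0,-0.686,0.177,0,0,0,-1],[0,-0.659,0.26,0,0,0,-1],[0,-0.622,0.338,0,0,0,-1],[0,-0.577,0.411,0,0,0,-1],[0,-0.522,0.478,0,0,0,-1],[0,-0.46,0.538,0,0,0,-1]]
  ]
}}

```text
time: 22.1
tool_pos: [0.4413, 0.0254, 0.1725]
eef_rot: [1.0, 0.017, 0.002, -0.0]
contact_force: [6.3, -4.4, 0.0]
finger_gap: 0.0125
finger_force: 41.8
```

>>> {"name": "play_rows", "arguments": {
  "series": [
    [[0,-0.2,0.295,0,0,0,-1],[0,-0.19,0.295,0,0,0,-1],[0,-0.165,0.31,0,0,0,-1],[0,-0.15,0.32,0,0,0,-1],[0,-0.125,0.33,0,0,0,-1],[0,-0.11,0.335,0,0,0,-1],[0,-0.07,0.296,0,0,0,-1],[0,-0.067,0.296,0,0,0,-1],[0,-0.036,0.25,0,0,0,-1],[0,-0.03,0.25,0,0,0,-1]]
  ]
}}

```text
time: 22.93
tool_pos: [0.4401, 0.0529, 0.0969]
eef_rot: [1.0, 0.016, 0.001, 0.0]
contact_force: [4.9, -3.6, 0.4]
finger_gap: 0.0121
finger_force: 42.1
```

>>> {"name": "play_rows", "arguments": {
  "series": [
    [[0,-0.01,0.15,0,0,0,-1],[0,-0.01,0.15,0,0,0,-1],[0,0,0.1,0,0,0,-1],[0,0,0,0,0,0,-1],[0,0,0,0,0,0,-1]]
  ]
}}

```text
time: 23.35
tool_pos: [0.44, 0.0533, 0.087]
eef_rot: [1.0, 0.016, 0.001, -0.0]
contact_force: [5.8, -2.1, -1.8]
finger_gap: 0.0128
finger_force: 42.0
```

>>> {"name": "play_rows", "arguments": {
  "series": [
    [[0,0,0.1,0,0,0,-1],[0,0,0.08,0,0,0,-1],[0,0,0.05,0,0,0,-1],[0,0,0,0,0,0,-1],[0,0,0,0,0,0,-1]]
  ]
}}

```text
time: 23.77
tool_pos: [0.4414, 0.0533, 0.0837]
eef_rot: [1.0, 0.016, 0.003, 0.0]
contact_force: [-4.2, -1.6, 37.8]
finger_gap: 0.0125
finger_force: 48.4
```

>>> {"name": "play_rows", "arguments": {
  "series": [
    [[0,0,-0.08,0,0,0,-1],[0,0,0,0,0,0,-0.4],[0,0,0,0,0,0,0],[0,0,0,0,0,0,0],[0,0,0,0,0,0,0],[0,0,0,0,0,0,0],[0,0,-0.3,0,0,0,0],[0,0,-0.6,0,0,0,0],[0,0,-1,0,0,0,0],[0,0,-1,0,0,0,0]]
  ]
}}

```text
time: 24.6
tool_pos: [0.4385, 0.0534, 0.1565]
eef_rot: [1.0, 0.016, -0.001, -0.0]
contact_force: [0.4, 1.1, 0.5]
finger_gap: 0.0429
finger_force: 0.0
```

>>> {"name": "play_rows", "arguments": {
  "series": [
    [[0,0,-1,0,0,0,0],[0,0,-1,0,0,0,0],[0,0,-1,0,0,0,0],[0,0.5,-1,0,0,0,0],[-0.5,1,-0.5,0,0,0,0],[-0.5,1,0,0,0,0,0],[0,0.5,0,0,0,0,0],[0,0,0,0,0,0,0],[0,0,0,0,0,0,0]]
  ]
}}

```text
time: 25.35
tool_pos: [0.4165, -0.0225, 0.2684]
eef_rot: [1.0, 0.016, 0.0, -0.0]
contact_force: [0.6, 0.4, 0.8]
finger_gap: 0.0425
finger_force: 0.0
```

```bash
python3 - <<'E'
from h import *
s=readout.get_state();print(s['time'],s['tool_pos'],s['contact_force'],s['finger_gap'])
im2=optics.capture('wrist')[:,:,::-1];im=optics.capture('side')[:,:,::-1]
cv2.imwrite('pics/v6.png',np.hstack([im2,cv2.resize(im[140:360,160:360],(240,264))[:420] if 0 else cv2.resize(im[140:360,240:366],(240,420))]))
E
```

```text
25.35 [ 0.41652347 -0.02249862  0.26840191] [0.6264419  0.41832012 0.76527532] 0.042523489130701565
```

View pics/v6.png

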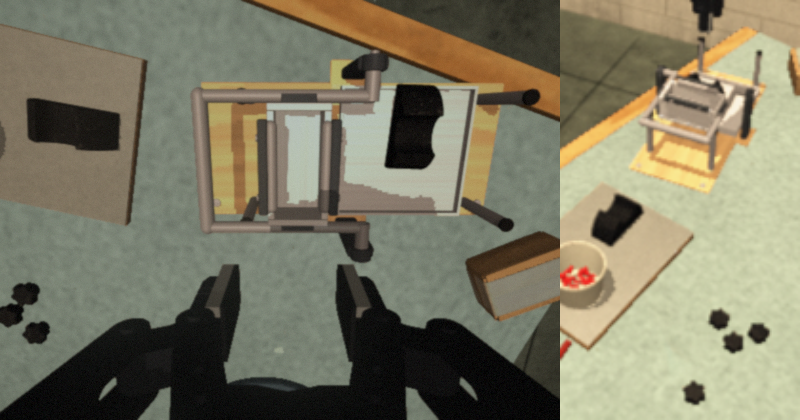

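The mould is home, mouth up and empty, with the pocket at (298,160). The second saddle lies in the tray at (412,127), and the first stands on the board. The gripper is clear of everything.

```bash
python3 -c "
from station import order
print(order.job_done())"
```

```text
the job is handed in; nothing more can be done
None
```

The job is handed in: the finished saddle stands on the board, the stuck one fell into the tray on the second rap (it may be lying on its side against the rim), and the empty mould is back home mouth up, at about 25 s of the 72 s limit.

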